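# Gauge the plate gap of a microscope stage

## Task

To check the plate gap of this microscope stage, first lift the loose steel clamp bar off the deck and lay it flat and lengthwise in the empty compartment of the tray. Then take the orange-handled taper gauge and slide its blade, flat and square, into the middle of the gap between the deck and the blue upper plate until it drags snugly and just lifts the blue plate by about a millimetre, no more. Finish while still holding the gauge there, and leave everything else where it is.

Things in the scene. Friction and masses are not known exactly. Their poses are not given: they have to be found in the camera images.
- stage: Microscope stage unit on the bench, fixed. A bare aluminium deck 250 (x) by 160 (y) mm, its top 30 mm above the table, on a black base. Origin at the centre of its underside, on the table. Its +x axis points from the open front end of the deck to the bridge; the gauge goes in along +x, along the line y = 0. At the rear a white bridge (106 mm wide, at x = 60 to 110 mm, up to 54 mm above the deck) carries the blue upper plate.
- mouth (a point): Point on the deck's top right below the front edge of the blue upper plate's flat underside, in the middle of its width: 40 mm along +x from the stage's centre. Axes as the stage.
- lip (a point): Front edge, middle, of the flat underside of the blue upper plate; the plate is 60 mm wide, 8 mm thick, and runs 62 mm back along +x from here; in front of it a 12 mm long lead-in lip slopes up at 35 degrees. Its height above mouth is the gap: 4 to 6 mm, different each time. It rises with the plate.
- lift (a joint): Vertical rise of the blue upper plate, m: 0 = down on its stop (as it starts), up to 0.006. A spring and its weight press it down: about 1.5 N to start it, then 3.5 N more for each mm. Steel on plate drags strongly (friction about 1 on each side): pushing the gauge in takes some 8 to 14 N along the blade when the plate is 1 mm up.
- tray: Grey tray, fixed, 170 (x) by 160 (y) by 14 mm high, floor 5 mm above the table, walls 5 mm. A wall along x splits it into two compartments, each 160 (x) by 72 (y) mm inside. Origin at the centre of its underside.
- free_bay (a point): Centre of the floor of the tray's empty compartment (the one on the tray's -y side). Axes as the tray: the compartment is long in x.
- bar_mid (a point): Centre of the loose steel clamp bar, 90 (x) by 16 (y) by 14 (z) mm, 0.11 kg; x is its length. It starts lying on the deck across the gauge's path.
- gauge_grip (a point): Centre of the taper gauge's orange upright handle, 40 (x) by 16 (y) by 44 (z) mm, 22 mm above the gauge's underside. x points along the blade to its tip, y across the handle. The gauge (about 0.08 kg) starts lying flat on its underside in the tray's other compartment, blade roughly along the tray's +x.
- gauge_tip (a point): Middle of the blade's tip, 105 mm ahead of the handle's centre along x and 1 mm above the gauge's underside. The steel blade is 20 mm wide, flat underneath, level with the handle's underside; it is 2 mm thick at the tip and thickens evenly by 0.075 mm per mm towards the handle, to 8.4 mm at 85 mm from the tip, where the handle begins.
There are look-alikes about, which are no part of the job. What is shaped like the part that bears gauge_grip but purple is not meant.

How it is judged:
By the outcome, as a careful person would: the job done as asked, in the order asked, and still so for the second after the job is handed in, while the arm keeps its last pose, push and grip.
It also fails if it takes over 61 s, if anything falls off the work surface, if the arm or the gripper's body presses on something with over 40 N, if the wrist force passes 120 N, or if a joint passes its speed limit or range.

## Robot

A 6-joint arm with a two-finger parallel gripper is mounted at the origin on the work surface. World frame = base frame: x ahead of the robot, y to its left, z up, the work surface at z = 0. Lengths are in m, angles in degrees, forces in N, time in s.
With the tool pointing down it reaches from about 0.25 to 0.725 m from the base axis. Payload 9.7 kg.
Tool frame: the origin (TCP) lies midway between the tips of the shut fingers; the grasp point (between the pads) lies 19 mm behind it (bot.hold_point_z is the distance from the TCP to the grasp point, in m); z points along the fingers, y is the line along which they close (so a half turn about z gives the same grasp; the last joint's range is limited). The gripper opens to 85 mm and grips with 20 to 120 N. Pads are 22 mm wide; open, the fingers measure 114 mm over their backs; the gripper's body (76 mm by 85 mm) begins 54 mm behind the grasp point. The pads swing forward as they close: fully open they stand 13 mm farther back than shut.
Start: joints at [67.208, 4.979, 10.078, 95.1, 0, 90], TCP at [0.213, 0.507, 0.231] pointing down, gripper open.
Joint ranges: [-179.16, 179.16], [-48.56, 103.87], [-65.8, 70.77], [-126.05, 130.52], [-82.76, 87.17], [-180, 180]. Speed limits (degrees/s): [127.2, 127.2, 147.25, 180, 180, 180].

## Interface

Orientations are given as [roll, pitch, yaw] about the fixed x, y, z axes, in that order (R = Rz(yaw) Ry(pitch) Rx(roll)).
In Python, from workcell import bot gives the robot as it stands.
- The arm moves only by the tool play_rows, never from a script. Its argument "steps" is a list that holds one entry, the list of rows, each a list of 4 numbers: the shift along the tool's x, y, z in m, then the turn about the tool's z in rad. In form: [[[tx, ty, tz, yaw], ...]]. A call has exactly 5 rows; each row shifts and turns the commanded pose from where the row before left it, along the tool's axes as they then stand; what a row does not reach is not made up. A row lasts 1/12 s, in which the tool goes at most 41.7 mm and 7.16 degrees, less where a joint would pass 70% of its speed; a pose out of reach is approached as far as the arm can. A call is refused whole if a number of a shift passes 0.0417 or a number of a turn 0.125, either way. A call with a gripper value outside its range is refused whole. "gripper" is the finger opening in m, from 0 to 0.0854, set as the call begins (left out, the last holds). The fingers move at their own pace and stop on an object; "squeeze" is the grip in N (left out, the last holds). Time passes only in rows, so rows that do not move let the fingers close, or fill a call up. It gives the time, the measured TCP pose, the force, the opening and the grip force at its end, in the units of the state.
- bot.get_obs(): the state, without advancing time (a new reading comes with each control period).
- bot.camera(name): name is "scene" or "top" or "wrist"; returns a dict with "img" (480x640x3 uint8, blue, green, red), "vfov" (degrees; the focal length in pixels is half the picture's height over the tangent of half this angle, whatever the lens; pixels are square), "cx", "cy" (the principal point, pixels), "xyz" and "attitude" of the camera in the world. Camera axes: x right, y down, z forward; pixel columns grow to the right and rows downward; lengths in m; the calibration is good to about 2 mm. A picture is of the moment at which its call begins. There is no depth.
- bot.job_done(): hands the job in; it is judged then, once.
The state is a dict: "time": time; "q": joint angles; "qd": joint speeds; "joint_efforts": joint torques, N m; "ee_pos": TCP position; "tcp_rot": TCP orientation; "wrist_force": force on the tool from outside, world axes, zero at the start; "torque": the same for the moment, N m; "opening": finger opening in m; "grasp_force": force on a finger pad.
Only numpy, scipy, OpenCV 4.12 (cv2) and the standard library are available. Lean on these libraries where they do the work, as an engineer would, in place of code of your own. Each camera call takes 0.05 s, during which the arm holds its last target. There are 200 camera calls.

## Working session

There is one attempt and no reset: what is moved stays moved. The work goes in short steps, Python scripts to look and compute and a tool call to move; the robot and the scene stay as the last step left them, time stands still between calls to the robot, and variables do not carry over. Pictures are saved under pics/ and viewed, at most 10 in all, crops included, and the job is handed in when it is done.

Besides the shell and the picture viewer there is one more tool, called after "Emit:" as name(argument=value, ...), one argument or row to a line, values as JSON. play_rows: Moves the arm, as the interface text tells. Its arguments: {"type":"object","properties":{"steps":{"type":"array","items":{"type":"array","items":{"type":"array","items":{"type":"number"}}}},"gripper":{"type":"number"},"squeeze":{"type":"number"}},"required":["steps"]}

```bash
mkdir -p pics; ls
python3 - <<'E'
from workcell import bot
import cv2,pickle
d={}
for n in ("scene","top","wrist"):
    c=bot.camera(n); d[n]=c; cv2.imwrite(f"pics/{n}0.png",c["img"]); print(n,c["vfov"],c["cx"],c["cy"],c["xyz"],c["attitude"])
pickle.dump(d,open("c0.pkl","wb"))
o=bot.get_obs(); print(o)
print(bot.hold_point_z)
E
```

```text
pics
scene 49.41901973211565 312.70560534390086 244.4096794660842 [1.09737181 0.5093156  0.59373125] [-124.19540987   -1.05754728  134.2587665 ]
top 52.30667049999762 323.1166088638326 239.36117154289636 [ 0.49358036 -0.01748553  1.09572816] [-1.77599975e+02  6.52217427e-02 -9.10794551e+01]
wrist 59.394152163711354 310.2758634618315 241.67633663887827 [0.15289271 0.53039997 0.37287448] [1.65017798e+02 7.78851076e-02 6.71583695e+01]
{'time': 0.15, 'q': array([ 6.72081276e+01,  5.00458805e+00,  1.00455068e+01,  9.50997349e+01,
       -1.20229346e-03,  8.99981708e+01]), 'qd': array([ 0.01637216, -0.0639809 ,  0.25602854,  0.04338754, -0.11693991,
       -0.04133978]), 'joint_efforts': array([-5.43660042e-05, -5.20762861e+01,  4.65045154e+01,  1.37615902e-02,
       -1.46653070e-05,  1.70485714e-05]), 'ee_pos': array([0.21300066, 0.50689438, 0.23074455]), 'tcp_rot': array([-1.79941184e+02,  1.20041504e-03,  1.57209958e+02]), 'wrist_force': array([-0.15789163,  0.88321233,  0.75979839]), 'torque': array([-0.00250725, -0.01401218, -0.03435164]), 'grasp_force': 0.0, 'opening': 0.08553634418989266}
0.0187
```

View pics/top0.png

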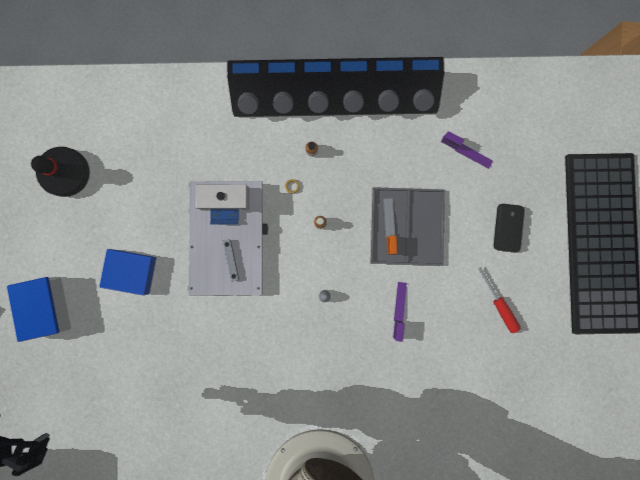

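View pics/scene0.png

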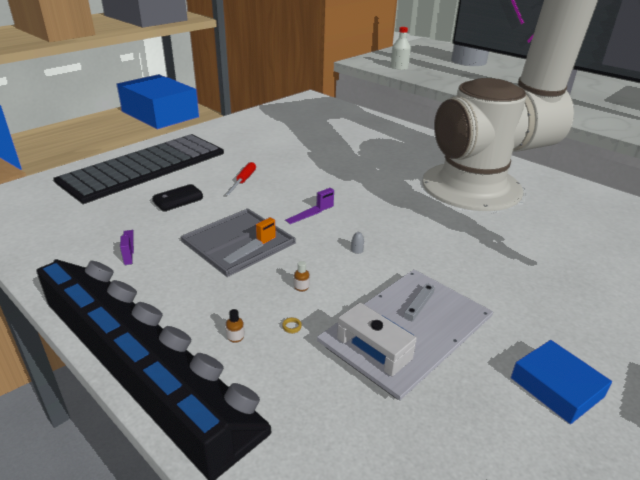

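The top view shows the deck (190–263, 182–295), bridge and blue plate at (222,205), the bar at (233,260), and the tray at (372–447, 188–265) with its empty bay on the right.

Candidates for the gauge:
- orange handle at (392,243), which is the one wanted
- purple look-alike at (400,312)
- purple look-alike at (467,150)
- bottles at (312,148) and (320,222)
- screwdriver at (505,312)

I choose the orange one in the tray and check it in a close crop.

```bash
cat > h.py <<'E'
import numpy as np,cv2
from scipy.spatial.transform import Rotation as R
def ray(c,u,v):
    f=240/np.tan(np.radians(c["vfov"]/2))
    d=R.from_euler("xyz",c["attitude"],degrees=True).as_matrix()@np.array([(u-c["cx"])/f,(v-c["cy"])/f,1])
    return np.array(c["xyz"]),d
def onz(c,u,v,z):
    o,d=ray(c,u,v); return o+d*(z-o[2])/d[2]
def proj(c,p):
    f=240/np.tan(np.radians(c["vfov"]/2))
    q=R.from_euler("xyz",c["attitude"],degrees=True).as_matrix().T@(np.array(p)-c["xyz"])
    return np.array([c["cx"]+f*q[0]/q[2],c["cy"]+f*q[1]/q[2]])
E
python3 - <<'E'
import pickle,cv2,numpy as np
from h import *
d=pickle.load(open("c0.pkl","rb")); c=d["top"]; im=c["img"]
a=cv2.resize(im[175:303,182:272],None,fx=4.4,fy=4.4,interpolation=cv2.INTER_CUBIC)
b=cv2.resize(im[175:303,366:454],None,fx=4.4,fy=4.4,interpolation=cv2.INTER_CUBIC)
cv2.imwrite("pics/crop.png",np.hstack([a,b]))
hsv=cv2.cvtColor(im,cv2.COLOR_BGR2HSV)
for n,(u,v) in dict(deck=(210,270),table=(290,260),bar=(232,262),bridge=(235,192),orange=(392,243),blade=(388,215),trayfloor=(425,225),wall=(374,230),rim=(408,200),blue=(225,216)).items(): print(n,hsv[v,u])
E
```

```text
deck [117  14 161]
table [ 72   7 181]
bar [108  19 135]
bridge [  0   2 170]
orange [ 12 204 184]
blade [102  19 132]
trayfloor [120   8  95]
wall [110  11  71]
rim [114  13  96]
blue [109 157 122]
```

View pics/crop.png

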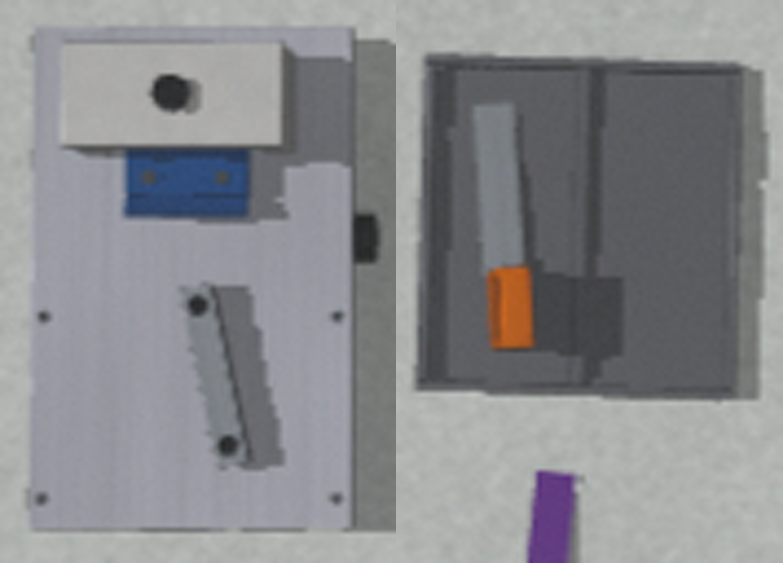

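The crop confirms the choice: an orange handle with a grey blade pointing up (+x) in the tray's left bay, and the right bay empty. The bar lies on the deck between (182,288) and (249,465) in crop pixels.

Run:
```python
import pickle
from h import *
d=pickle.load(open("c0.pkl","rb")); c=d["top"]
A=lambda x,y:(182+(x+.5)/4.4-.5,175+(y+.5)/4.4-.5)
B=lambda x,y:(366+(x-396+.5)/4.4-.5,175+(y+.5)/4.4-.5)
P=lambda q,z:onz(c,*q,z)[:2]
def ang(v): return np.degrees(np.arctan2(v[1],v[0])).round(2)
D=np.array([P(A(*p),.03) for p in [(36,28),(354,28),(352,529),(31,529)]])
print("stage",D.mean(0).round(4),"yaw",ang(D[0]-D[3]),ang(D[1]-D[2]),[np.linalg.norm(D[i]-D[i-1]).round(4) for i in range(4)])
T=np.array([P(B(*p),.014) for p in [(427,55),(744,66),(736,398),(417,388)]])
print("tray",T.mean(0).round(4),"yaw",ang(T[0]-T[3]),ang(T[1]-T[2]),[np.linalg.norm(T[i]-T[i-1]).round(4) for i in range(4)])
s1,s2=P(A(198,304),.044),P(A(228,446),.044)
print("bar",((s1+s2)/2).round(4),ang(s1-s2),np.linalg.norm(s1-s2))
h=P(B(516,308),.049);t=P(B(493,104),.006)
print("gauge",h.round(4),t.round(4),ang(t-h),np.linalg.norm(t-h))
b=[P(A(*p),.038) for p in [(125,215),(248,215)]];print("blue front",b)
```

```text
stage [0.5461 0.1958] yaw -0.99 -1.01 [np.float64(0.2489), np.float64(0.1586), np.float64(0.2488), np.float64(0.1585)]
tray [ 0.565  -0.2051] yaw -3.03 -3.05 [np.float64(0.1683), np.float64(0.1603), np.float64(0.1677), np.float64(0.1602)]
bar [0.4974 0.1839] 11.3 0.07099089687708217
gauge [ 0.5234 -0.1663] [ 0.6287 -0.1633] 1.64 0.10531727674290493
blue front [array([0.57704734, 0.22755635]), array([0.57589939, 0.1669054 ])]
```

Emit:
play_rows(
  steps=[
    [[-0.026, -0.0125, 0.003, 0], [-0.026, -0.0125, 0.003, 0], [-0.026, -0.0125, 0.003, 0], [-0.026, -0.0125, 0.003, 0], [-0.026, -0.0125, 0.003, 0]],
  ],
)

```text
time: 0.57
ee_pos: [0.3093, 0.3979, 0.2159]
tcp_rot: [-180.0, -0.0, 157.2]
wrist_force: [-0.2, 0.1, -0.1]
opening: 0.0856
grasp_force: 0.0
```

Emit:
play_rows(
  steps=[
    [[-0.026, -0.0125, 0.003, 0], [-0.026, -0.0125, 0.003, 0], [-0.026, -0.0125, 0.003, 0], [-0.026, -0.0125, 0.003, 0], [-0.026, -0.0125, 0.003, 0]],
  ],
)

```text
time: 0.98
ee_pos: [0.405, 0.2898, 0.201]
tcp_rot: [-180.0, -0.0, 157.2]
wrist_force: [0.2, 0.5, -0.3]
opening: 0.0855
grasp_force: 0.0
```

Emit:
play_rows(
  steps=[
    [[-0.026, -0.0125, 0.003, 0], [-0.026, -0.0125, 0.003, 0], [-0.026, -0.0125, 0.003, 0], [-0.026, -0.0125, 0.003, 0], [-0.026, -0.0125, 0.003, 0]],
  ],
)

```text
time: 1.4
ee_pos: [0.5007, 0.1818, 0.1859]
tcp_rot: [-180.0, -0.0, 157.2]
wrist_force: [-1.0, 0.6, 0.1]
opening: 0.0853
grasp_force: 0.0
```

Emit:
play_rows(
  steps=[
    [[0, 0, 0, -0.119], [0, 0, 0, -0.119], [0, 0, 0, -0.119], [0, 0, 0, -0.119], [0, 0, 0, -0.119]],
  ],
)

```text
time: 1.82
ee_pos: [0.4999, 0.1829, 0.186]
tcp_rot: [-180.0, -0.0, -168.4]
wrist_force: [0.6, -0.2, -0.2]
opening: 0.0849
grasp_force: 0.0
```

Emit:
play_rows(
  steps=[
    [[0, 0, 0, 0], [0, 0, 0, 0], [0, 0, 0, 0], [0, 0, 0, 0], [0, 0, 0, 0]],
  ],
)

```text
time: 2.23
ee_pos: [0.5, 0.1831, 0.1863]
tcp_rot: [-180.0, -0.0, -168.8]
wrist_force: [-0.0, 0.4, -0.3]
opening: 0.0854
grasp_force: 0.0
```

Run:
```python
from workcell import bot
import cv2,pickle
c=bot.camera("wrist"); pickle.dump(c,open("w1.pkl","wb")); cv2.imwrite("pics/w1.png",c["img"])
o=bot.get_obs(); print(o["time"],o["ee_pos"],o["tcp_rot"],o["q"])
```

```text
2.2833 [0.49994494 0.18313812 0.18626382] [ 1.79998603e+02 -2.74558637e-03 -1.68777414e+02] [2.01176541e+01 1.85826101e+00 1.81240254e+00 8.99566381e+01
 1.80442786e-03 8.89506811e+00]
```

View pics/w1.png

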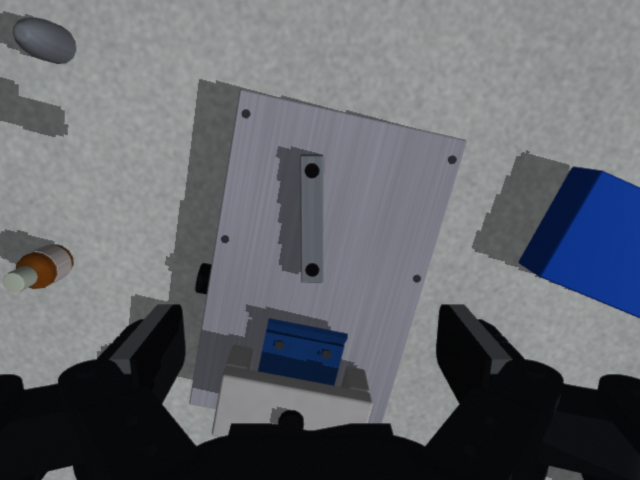

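The wrist view shows the bar upright in the picture at (301–323, 155–282), with screw heads at (312,171) and (312,270). The deck's front corners are at (241,90) and (465,140), and the plate's front edge is near (268–347, 322–335).

Run:
```python
import pickle
from h import *
c=pickle.load(open("w1.pkl","rb")); print(c["xyz"],c["attitude"])
im=c["img"]; g=cv2.cvtColor(im,cv2.COLOR_BGR2GRAY)
m=(g<45).astype(np.uint8)
n,l,s,ce=cv2.connectedComponentsWithStats(m)
S=[(ce[i],s[i,4]) for i in range(1,n) if 20<s[i,4]<400 and 200<ce[i][0]<480 and 90<ce[i][1]<300]; print(S)
P=lambda q,z:onz(c,*q,z)[:2]
a,b=[P(q,.044) for q in [(312,171),(312.3,270)]]; print("bar",(a+b)/2,a-b,np.degrees(np.arctan2(*(b-a)[::-1])))
f=[P(q,.03) for q in [(241,90),(465.5,140)]]
print(f, np.linalg.norm(f[0]-f[1]))
v=f[1]-f[0]; v/=np.linalg.norm(v); ax=np.array([v[1],-v[0]]); print("yaw",np.degrees(np.arctan2(ax[1],ax[0])), "centre",(f[0]+f[1])/2+ax*.125)
h=[P(q,.03) for q in [(246,114),(452,160),(417,279),(225,239)]]
hm=np.mean(h,0);print("holes",hm,[(np.linalg.norm(h[i]-h[i-1])) for i in range(4)], h)
```

```text
[0.43594313 0.16857967 0.32848188] [1.65028025e+02 1.46625520e-02 1.01149509e+02]
[(array([245.57142857, 113.5       ]), np.int32(28)), (array([451.53333333, 159.36666667]), np.int32(30)), (array([311.51234568, 170.31481481]), np.int32(162)), (array([224.61538462, 238.84615385]), np.int32(26)), (array([202.86158192, 278.3220339 ]), np.int32(354)), (array([311.87313433, 269.52985075]), np.int32(134)), (array([416.33333333, 278.125     ]), np.int32(24))]
bar [0.49656168 0.18177628] [-0.06851361 -0.01379662] 11.385416926745071
[array([0.4200849 , 0.11808994]), array([0.42235749, 0.27492521])] 0.1568517384243827
yaw -0.8301754453933514 centre [0.54620808 0.19469648]
holes [0.48088106 0.1959623 ] [np.float64(0.08973172182051267), np.float64(0.14584284497540417), np.float64(0.09001750296059449), np.float64(0.14610839988917487)] [array([0.43465332, 0.1237553 ]), array([0.43724528, 0.26957511]), array([0.52725374, 0.26829939]), array([0.52437189, 0.12221941])]
```

Emit:
play_rows(
  steps=[
    [[0.0035, 0, 0.015, 0], [0, 0, 0.016, 0], [0, 0, 0.016, 0], [0, 0, 0.016, 0], [0, 0, 0.016, 0]],
  ],
  gripper=0.06,
  squeeze=50,
)

```text
time: 2.7
ee_pos: [0.4965, 0.1824, 0.1066]
tcp_rot: [180.0, 0.0, -168.8]
wrist_force: [-0.3, 0.3, -0.2]
opening: 0.0602
grasp_force: 0.0
```

Emit:
play_rows(
  steps=[
    [[0, 0, 0.016, 0], [0, 0, 0.016, 0], [0, 0, 0.016, 0], [0, 0, 0.016, 0], [0, 0, 0.011, 0]],
  ],
)

```text
time: 3.12
ee_pos: [0.496, 0.1823, 0.0308]
tcp_rot: [-180.0, -0.1, -168.7]
wrist_force: [-0.6, -0.3, -0.7]
opening: 0.06
grasp_force: 0.0
```

Emit:
play_rows(
  steps=[
    [[0, 0, 0, 0], [0, 0, 0, 0], [0, 0, 0, 0], [0, 0, 0, 0], [0, 0, 0, 0]],
  ],
  gripper=0.008,
)

```text
time: 3.53
ee_pos: [0.4973, 0.1827, 0.0337]
tcp_rot: [180.0, 0.1, -168.7]
wrist_force: [-0.2, 0.7, 5.0]
opening: 0.0147
grasp_force: 50.1
```

Emit:
play_rows(
  steps=[
    [[0, 0, 0, 0], [0, 0, 0, 0], [0, 0, 0, 0], [0, 0, 0, 0], [0, 0, 0, 0]],
  ],
)

```text
time: 3.95
ee_pos: [0.4973, 0.1827, 0.0337]
tcp_rot: [180.0, 0.1, -168.7]
wrist_force: [-1.0, -0.8, 6.1]
opening: 0.0147
grasp_force: 50.2
```

Emit:
play_rows(
  steps=[
    [[0, 0, -0.026, 0], [0, 0, -0.026, 0], [0, 0, -0.026, 0], [0, 0, -0.026, 0], [0, 0, -0.026, 0]],
  ],
)

```text
time: 4.37
ee_pos: [0.4964, 0.1823, 0.1637]
tcp_rot: [180.0, 0.0, -168.7]
wrist_force: [-0.1, -0.7, -1.0]
opening: 0.0143
grasp_force: 49.3
```

Emit:
play_rows(
  steps=[
    [[0.0012, -0.0287, 0, 0], [0.0012, -0.0287, 0, 0], [0.0012, -0.0287, 0, 0], [0.0012, -0.0287, 0, 0], [0.0012, -0.0287, 0, 0]],
  ],
)

```text
time: 4.78
ee_pos: [0.5188, 0.0393, 0.1625]
tcp_rot: [-180.0, 0.0, -168.7]
wrist_force: [0.7, 0.5, -1.5]
opening: 0.0144
grasp_force: 49.4
```

Emit:
play_rows(
  steps=[
    [[0.0012, -0.0287, 0, 0], [0.0012, -0.0287, 0, 0], [0.0012, -0.0287, 0, 0], [0.0012, -0.0287, 0, 0], [0.0012, -0.0287, 0, 0]],
  ],
)

```text
time: 5.2
ee_pos: [0.541, -0.1029, 0.1625]
tcp_rot: [-180.0, 0.0, -168.7]
wrist_force: [1.2, 0.6, -1.0]
opening: 0.0146
grasp_force: 49.4
```

Emit:
play_rows(
  steps=[
    [[0.0012, -0.0287, 0, 0], [0.0012, -0.0287, 0, 0], [0.0012, -0.0287, 0, 0], [0.0012, -0.0287, 0, 0], [0.0012, -0.0287, 0, 0]],
  ],
)

```text
time: 5.62
ee_pos: [0.5632, -0.2447, 0.1624]
tcp_rot: [-180.0, 0.0, -168.7]
wrist_force: [0.7, 0.2, -1.6]
opening: 0.0143
grasp_force: 49.4
```

Emit:
play_rows(
  steps=[
    [[0, 0, 0, 0.05], [0, 0, 0, 0.05], [0, 0, 0, 0.05], [0, 0, 0, 0.05], [0, 0, 0, 0.05]],
  ],
)

```text
time: 6.03
ee_pos: [0.5632, -0.2434, 0.1622]
tcp_rot: [180.0, -0.0, 176.8]
wrist_force: [1.0, -0.6, -1.0]
opening: 0.0145
grasp_force: 49.5
```

Emit:
play_rows(
  steps=[
    [[0, 0, 0, 0], [0, 0, 0, 0], [0, 0, 0, 0], [0, 0, 0, 0], [0, 0, 0, 0]],
  ],
)

```text
time: 6.45
ee_pos: [0.5632, -0.2432, 0.1623]
tcp_rot: [180.0, -0.0, 177.0]
wrist_force: [-0.3, -0.1, -1.5]
opening: 0.0145
grasp_force: 49.5
```

Run:
```python
from workcell import bot
import cv2,pickle
c=bot.camera("wrist"); pickle.dump(c,open("w2.pkl","wb")); cv2.imwrite("pics/w2.png",c["img"])
o=bot.get_obs(); print(o["time"],o["ee_pos"],o["tcp_rot"],c["xyz"])
```

```text
6.5 [ 0.563221   -0.24320957  0.16228592] [ 1.79997215e+02 -2.68310994e-03  1.77007057e+02] [ 0.49807657 -0.24172476  0.30452447]
```

View pics/w2.png

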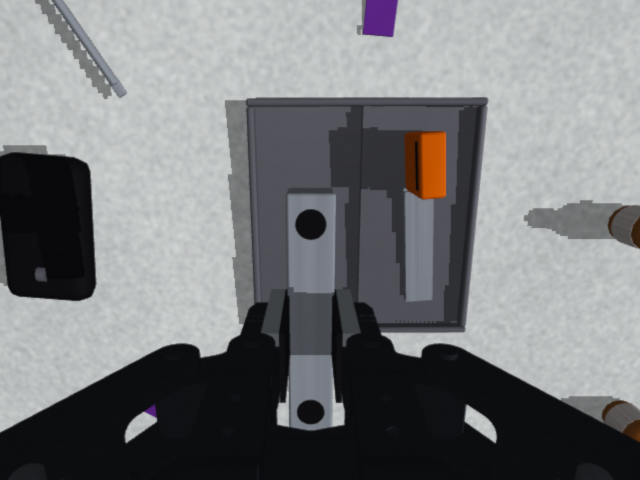

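The wrist view shows the bar held level and parallel to the tray walls, above the empty left bay. The gauge sits in the other bay, with its handle at (427,165) and its tip near (419,300).

Emit:
play_rows(
  steps=[
    [[0, 0, 0.02, 0], [0, 0, 0.02, 0], [0, 0, 0.02, 0], [0, 0, 0.02, 0], [0, 0, 0.02, 0]],
  ],
)

```text
time: 6.92
ee_pos: [0.5632, -0.2432, 0.0614]
tcp_rot: [-180.0, 0.0, 177.0]
wrist_force: [0.3, -0.2, -2.1]
opening: 0.0145
grasp_force: 49.5
```

Emit:
play_rows(
  steps=[
    [[0, 0, 0.015, 0], [0, 0, 0.015, 0], [0, 0, 0.014, 0], [0, 0, 0.006, 0], [0, 0, 0.003, 0]],
  ],
)

```text
time: 7.33
ee_pos: [0.5624, -0.2429, 0.0087]
tcp_rot: [180.0, -0.1, 177.0]
wrist_force: [-10.4, 3.7, 16.4]
opening: 0.0145
grasp_force: 51.7
```

Emit:
play_rows(
  steps=[
    [[0, 0, 0, 0], [0, 0, 0, 0], [0, 0, 0, 0], [0, 0, 0, 0], [0, 0, 0, 0]],
  ],
)

```text
time: 7.75
ee_pos: [0.5635, -0.2434, 0.0097]
tcp_rot: [-180.0, 0.0, 177.0]
wrist_force: [-0.1, -0.0, -1.1]
opening: 0.0146
grasp_force: 49.5
```

Run:
```python
import pickle
from h import *
c=pickle.load(open("w2.pkl","rb")); im=c["img"]
P=lambda q,z:onz(c,*q,z)[:2]
t=[P(q,.014) for q in [(247,102),(487,101),(464,330)]]; print("tray",t,np.linalg.norm(t[0]-t[1]))
hsv=cv2.cvtColor(im,cv2.COLOR_BGR2HSV)
m=cv2.inRange(hsv,(5,150,190),(20,255,255)); m[:, :390]=0; m[:,460:]=0
ct=max(cv2.findContours(m,0,2)[0],key=cv2.contourArea); r=cv2.minAreaRect(ct); print("bright",r, hsv[165,432],hsv[145,411])
pts=cv2.boxPoints(r); print(pts)
q=[P(p,.049) for p in pts]; print("handle top",np.round(q,4),np.mean(q,0))
b=P((419,300),.007); print("tip",b)
for z in (.007,): print([P(p,z).round(4) for p in [(405.5,300.5),(432.5,299.5)]])
```

```text
tray [array([ 0.47872517, -0.28235907]), array([ 0.48642671, -0.12509219]), array([ 0.65096496, -0.13333266])] 0.15745535124725538
bright ((434.5, 165.0), (62.0, 21.0), 90.0) [ 13 254 194] [ 12 245  79]
[[424. 134.]
 [445. 134.]
 [445. 196.]
 [424. 196.]]
handle top [[ 0.5044 -0.1751]
 [ 0.505  -0.1628]
 [ 0.5418 -0.1617]
 [ 0.5412 -0.1745]] [ 0.52311613 -0.16852857]
tip [ 0.62774861 -0.16590719]
[array([ 0.6276, -0.1762]), array([ 0.6279, -0.1557])]
```

Emit:
play_rows(
  steps=[
    [[0, 0, 0, 0], [0, 0, 0, 0], [0, 0, 0, 0], [0, 0, 0, 0], [0, 0, 0, 0]],
  ],
  gripper=0.03,
)

```text
time: 8.17
ee_pos: [0.5633, -0.2433, 0.0094]
tcp_rot: [-180.0, 0.0, 177.0]
wrist_force: [-1.0, -0.5, 0.2]
opening: 0.0299
grasp_force: 0.0
```

Emit:
play_rows(
  steps=[
    [[0, 0, -0.01, 0], [0, 0, -0.02, 0], [0, 0, -0.04, 0], [0, 0, -0.04, 0], [0, 0, -0.04, 0]],
  ],
)

```text
time: 8.58
ee_pos: [0.5627, -0.243, 0.1617]
tcp_rot: [180.0, -0.0, 177.0]
wrist_force: [1.5, 0.1, 0.0]
opening: 0.0295
grasp_force: 0.0
```

Emit:
play_rows(
  steps=[
    [[0.009, 0.015, 0, 0], [0.009, 0.015, 0, 0], [0.009, 0.015, 0, 0], [0.009, 0.015, 0, 0], [0.009, 0.015, 0, -0.079]],
  ],
)

```text
time: 9.0
ee_pos: [0.5218, -0.1654, 0.1602]
tcp_rot: [-180.0, 0.0, -178.6]
wrist_force: [0.2, 0.2, 0.5]
opening: 0.0299
grasp_force: 0.0
```

Emit:
play_rows(
  steps=[
    [[0, 0, 0, 0], [0, 0, 0, 0], [0, 0, 0, 0], [0, 0, 0, 0], [0, 0, 0, 0]],
  ],
)

```text
time: 9.42
ee_pos: [0.5225, -0.1666, 0.1593]
tcp_rot: [-180.0, -0.0, -178.6]
wrist_force: [0.5, -0.1, 0.9]
opening: 0.0298
grasp_force: 0.0
```

Run:
```python
from workcell import bot
import cv2,pickle
c=bot.camera("wrist"); pickle.dump(c,open("w3.pkl","wb")); cv2.imwrite("pics/w3.png",c["img"])
o=bot.get_obs(); print(o["time"],o["ee_pos"],o["tcp_rot"],c["xyz"])
```

```text
9.4667 [ 0.5224119  -0.16651498  0.15916497] [ 1.79999666e+02 -1.27912775e-02 -1.78561652e+02] [ 0.45725507 -0.17005942  0.30145966]
```

View pics/w3.png

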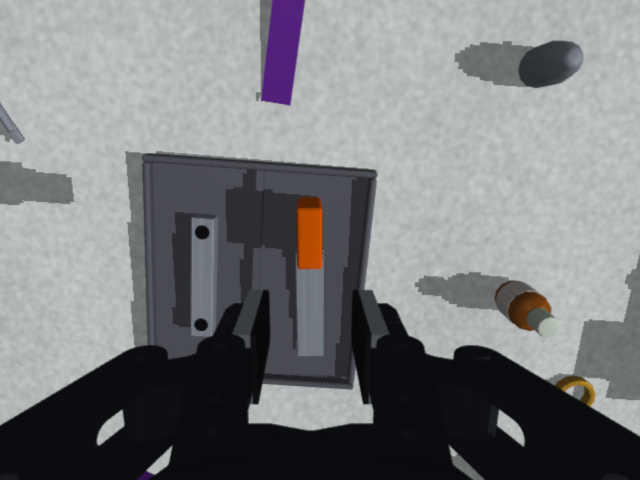

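The wrist view shows the bar lying flat and lengthwise in the left bay at (204,275). The gauge handle at (310,232) and its blade are vertical in the picture and centred between the fingers, whose midpoint is at column 311.

Emit:
play_rows(
  steps=[
    [[0, 0, 0.02, 0], [0, 0, 0.02, 0], [0, 0, 0.02, 0], [0, 0, 0.02, 0], [0, 0, 0.015, 0]],
  ],
)

```text
time: 9.88
ee_pos: [0.5217, -0.1662, 0.0624]
tcp_rot: [180.0, -0.1, -178.5]
wrist_force: [-0.0, 0.2, -0.4]
opening: 0.0303
grasp_force: 0.0
```

Emit:
play_rows(
  steps=[
    [[0, 0, 0.012, 0], [0, 0, 0.012, 0], [0, 0, 0.012, 0], [0, 0, 0.012, 0], [0, 0, 0.006, 0]],
  ],
)

```text
time: 10.3
ee_pos: [0.5218, -0.1659, 0.0086]
tcp_rot: [180.0, -0.1, -178.5]
wrist_force: [0.6, 0.2, 0.4]
opening: 0.03
grasp_force: 0.0
```

Emit:
play_rows(
  steps=[
    [[0, 0, 0, 0], [0, 0, 0, 0], [0, 0, 0, 0], [0, 0, 0, 0], [0, 0, 0, 0]],
  ],
)

```text
time: 10.72
ee_pos: [0.5227, -0.1661, 0.011]
tcp_rot: [-180.0, 0.1, -178.5]
wrist_force: [0.3, -0.9, -0.3]
opening: 0.0299
grasp_force: 0.0
```

Emit:
play_rows(
  steps=[
    [[0, 0, 0, 0], [0, 0, 0, 0], [0, 0, 0, 0], [0, 0, 0, 0], [0, 0, 0, 0]],
  ],
  gripper=0.008,
  squeeze=100,
)

```text
time: 11.13
ee_pos: [0.5226, -0.1662, 0.011]
tcp_rot: [-180.0, 0.1, -178.5]
wrist_force: [-0.7, -0.8, 5.8]
opening: 0.0149
grasp_force: 97.7
```

Emit:
play_rows(
  steps=[
    [[0, 0, 0, 0], [0, 0, 0, 0], [0, 0, 0, 0], [0, 0, 0, 0], [0, 0, 0, 0]],
  ],
)

```text
time: 11.55
ee_pos: [0.5226, -0.1662, 0.0109]
tcp_rot: [-180.0, 0.1, -178.5]
wrist_force: [-1.3, 0.5, 5.2]
opening: 0.015
grasp_force: 97.7
```

Emit:
play_rows(
  steps=[
    [[0, 0, -0.015, 0], [0, 0, -0.025, 0], [0, 0, -0.035, 0], [0, 0, -0.035, 0], [0, 0, -0.03, 0]],
  ],
)

```text
time: 11.97
ee_pos: [0.5221, -0.1659, 0.1522]
tcp_rot: [-180.0, 0.0, -178.5]
wrist_force: [0.9, 0.3, -1.8]
opening: 0.0152
grasp_force: 97.3
```

Emit:
play_rows(
  steps=[
    [[0.0042, 0.0243, 0, 0], [0.0042, 0.0243, 0, 0], [0.0042, 0.0243, 0, 0], [0.0042, 0.0243, 0, 0], [0.0042, 0.0243, 0, 0]],
  ],
)

```text
time: 12.38
ee_pos: [0.4975, -0.044, 0.15]
tcp_rot: [180.0, -0.0, -178.5]
wrist_force: [0.2, 0.5, -0.5]
opening: 0.015
grasp_force: 97.4
```

Emit:
play_rows(
  steps=[
    [[0.0042, 0.0243, 0, 0], [0.0042, 0.0243, 0, 0], [0.0042, 0.0243, 0, 0], [0.0042, 0.0243, 0, 0], [0.0042, 0.0243, 0, 0]],
  ],
)

```text
time: 12.8
ee_pos: [0.4733, 0.077, 0.15]
tcp_rot: [180.0, -0.0, -178.5]
wrist_force: [-0.6, 0.5, -0.7]
opening: 0.0152
grasp_force: 97.4
```

Emit:
play_rows(
  steps=[
    [[0.0042, 0.0243, 0, 0], [0.0042, 0.0243, 0, 0], [0.0042, 0.0243, 0, 0], [0.0042, 0.0243, 0, 0], [0.0042, 0.0243, 0, 0.043]],
  ],
)

```text
time: 13.22
ee_pos: [0.4491, 0.1979, 0.15]
tcp_rot: [-180.0, -0.0, 179.1]
wrist_force: [0.6, 0.3, -0.7]
opening: 0.0149
grasp_force: 97.4
```

Emit:
play_rows(
  steps=[
    [[0, 0, 0.02, 0], [0, 0, 0.02, 0], [0, 0, 0.02, 0], [0, 0, 0.005, 0], [0, 0, 0, 0]],
  ],
)

```text
time: 13.63
ee_pos: [0.4486, 0.1963, 0.0837]
tcp_rot: [-179.9, -0.2, 179.0]
wrist_force: [-0.4, 0.6, -0.6]
opening: 0.0148
grasp_force: 97.6
```

Emit:
play_rows(
  steps=[
    [[0, 0, 0, 0], [0, 0, 0, 0], [0, 0, 0, 0], [0, 0, 0, 0], [0, 0, 0, 0]],
  ],
)

```text
time: 14.05
ee_pos: [0.4501, 0.1968, 0.086]
tcp_rot: [180.0, 0.1, 179.0]
wrist_force: [0.3, -0.6, -0.9]
opening: 0.0149
grasp_force: 97.6
```

Run:
```python
from workcell import bot
import cv2,pickle,numpy as np
from h import *
d={n:bot.camera(n) for n in ("top","scene","wrist")}; pickle.dump(d,open("c4.pkl","wb"))
o=bot.get_obs(); print(o["time"],o["ee_pos"],o["tcp_rot"])
a=cv2.resize(d["top"]["img"][170:300,180:275],None,fx=4,fy=4,interpolation=cv2.INTER_CUBIC)
b=cv2.resize(d["scene"]["img"][260:390,310:410],None,fx=4,fy=4,interpolation=cv2.INTER_CUBIC)
cv2.imwrite("pics/c4.png",np.hstack([a,b]))
```

```text
14.2 [0.44981914 0.19672832 0.08549586] [1.79994384e+02 1.49646500e-02 1.79033696e+02]
```

View pics/c4.png

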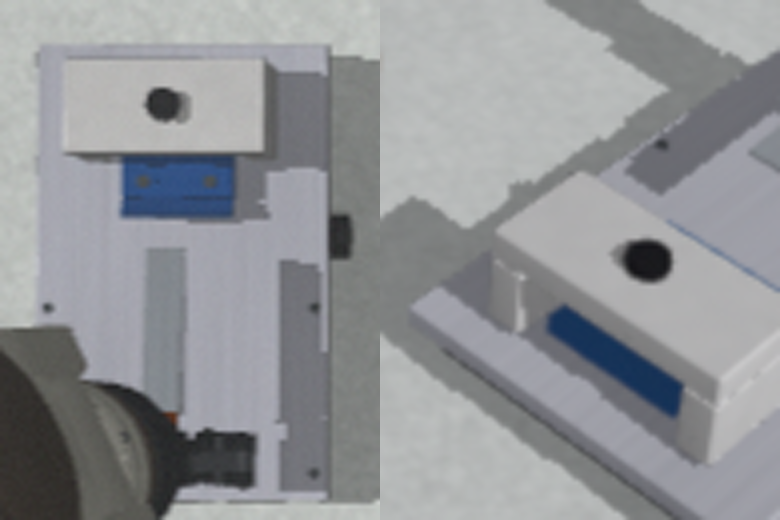

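The top crop shows the blade held level, with its tip at (165,248) in crop pixels and its edges at 145 and 185. It points at the blue plate, whose front edge runs from 122 to 235 at row 216. The scene camera sees only the bridge's rear, so I will steer with the top view.

Run:
```python
import pickle
from h import *
d=pickle.load(open("c4.pkl","rb")); c=d["top"]
im=cv2.cvtColor(c["img"],cv2.COLOR_BGR2HSV)
# blade edges per row: sub-pixel by gradient
g=c["img"].astype(float).sum(2)
def edges(v,u0,u1):
    r=np.diff(cv2.GaussianBlur(g[v-1:v+2].mean(0)[None],(3,1),0)[0]); s=r[u0:u1]; return u0+np.argmin(s)+.5,u0+np.argmax(s)+.5
L=[];Rr=[]
for v in range(236,270,3):
    a,b=edges(v,212,233); L.append((a,v));Rr.append((b,v))
print([(a[0],b[0]) for a,b in zip(L,Rr)])
z0=.0795
pts=[]
for (a,v),(b,_) in zip(L,Rr):
    pts.append(onz(c,(a+b)/2,v,z0+.003)[:2])
pts=np.array(pts); k=np.polyfit(pts[:,0],pts[:,1],1); print("blade yaw",np.degrees(np.arctan(k[0])),"y at .553",np.polyval(k,.553), "w",onz(c,L[0][0],238,z0+.003)-onz(c,Rr[0][0],238,z0+.003))
print("tip",onz(c,220.8,170+248.5/4-.4,z0+.001))
m=cv2.inRange(im,(100,110,60),(125,255,255)); m[:,:200]=0;m[:,250:]=0;m[:180]=0;m[240:]=0
x=[np.flatnonzero(m[v]) for v in range(205,230)]
for v,xx in zip(range(205,230),x):
    if len(xx)>5: print(v,xx[0],xx[-1],onz(c,(xx[0]+xx[-1])/2,v,.046)[:2].round(4),(onz(c,xx[0]-.5,v,.046)-onz(c,xx[-1]+.5,v,.046))[1].round(4))
# bridge white top  z=.084
```

```text
[(np.float64(216.5), np.float64(226.5)), (np.float64(215.5), np.float64(226.5)), (np.float64(215.5), np.float64(226.5)), (np.float64(215.5), np.float64(226.5)), (np.float64(215.5), np.float64(226.5)), (np.float64(215.5), np.float64(226.5)), (np.float64(215.5), np.float64(225.5)), (np.float64(215.5), np.float64(225.5)), (np.float64(215.5), np.float64(225.5)), (np.float64(215.5), np.float64(225.5)), (np.float64(215.5), np.float64(225.5)), (np.float64(223.5), np.float64(216.5))]
blade yaw -2.5137870020283546 y at .553 0.193794010445938 w [0.00039218 0.02075784 0.        ]
tip [0.55606795 0.19543966 0.0805    ]
209 211 237 [0.6071 0.1953] 0.0582
210 211 237 [0.605  0.1953] 0.0582
211 211 237 [0.6028 0.1953] 0.0582
212 211 237 [0.6006 0.1953] 0.0582
213 211 237 [0.5985 0.1954] 0.0582
214 211 237 [0.5963 0.1954] 0.0582
215 211 237 [0.5942 0.1954] 0.0582
216 211 237 [0.592  0.1954] 0.0582
217 211 237 [0.5898 0.1955] 0.0582
218 211 237 [0.5877 0.1955] 0.0582
219 211 237 [0.5855 0.1955] 0.0582
220 211 237 [0.5834 0.1955] 0.0582
221 211 237 [0.5812 0.1956] 0.0581
222 211 237 [0.579  0.1956] 0.0581
223 211 237 [0.5769 0.1956] 0.0581
```

```bash
cat > sub.py <<'E'
from h import *
def cross(row,u0,u1,lo_in=True):
    pass
def blade(c,rows,uc,z,half=5,out=4):
    """centre line of the darker blade from the darkness-weighted area, edges by mid-level crossing"""
    g=c["img"].astype(float).mean(2); P=[];W=[]
    for v in rows:
        r=g[v]; i=r[uc-2:uc+3].mean(); 
        e=[]
        for s in (-1,1):
            o=np.median([r[uc+s*(half+k)] for k in range(3,3+out)]); mid=(o+i)/2
            for k in range(2,half+4):
                a,b=r[uc+s*k],r[uc+s*(k+1)]
                if (a-mid)*(b-mid)<=0: e.append(uc+s*(k+(mid-a)/(b-a))); break
        if len(e)==2:
            P.append(onz(c,sum(e)/2,v,z)[:2]); W.append(abs(onz(c,e[0],v,z)-onz(c,e[1],v,z))[1])
    P=np.array(P); k=np.polyfit(P[:,0],P[:,1],1); res=P[:,1]-np.polyval(k,P[:,0])
    return k,np.degrees(np.arctan(k[0])),np.mean(W),res.std(),len(P)
E
python3 - <<'E'
import pickle
from sub import *
c=pickle.load(open("c4.pkl","rb"))["top"]
k,*r=blade(c,range(235,268),221,.0825); print("blade",np.polyval(k,.555),np.polyval(k,.586),r)
c0=pickle.load(open("c0.pkl","rb"))["top"]
# deck side edges (z .03): dark/bright crossings on the left (deck/table) and holes are coarse; use the blue plate
g=c0["img"][:,:,2].astype(float)  # red: blue plate dark
P=[]
for v in range(211,221):
    r=g[v];i=r[220:228].mean();e=[]
    for s,o in ((-1,r[203:208].mean()),(1,None)):
        if o is None: o=r[240:243].mean()
        mid=(o+i)/2
        for t in range(8,20):
            a,b=r[224+s*t],r[224+s*(t+1)]
            if (a-mid)*(b-mid)<=0: e.append(224+s*(t+(mid-a)/(b-a)));break
    if len(e)==2: P.append([*onz(c0,sum(e)/2,v,.045)[:2],abs(onz(c0,e[0],v,.045)-onz(c0,e[1],v,.045))[1]])
P=np.array(P);print("plate",P.mean(0),P.std(0))
E
```

```text
blade 0.19404421825127652 0.1929484919626451 [np.float64(-2.0243344092405273), np.float64(0.02227342851553331), np.float64(0.0004080493396058912), 32]
plate [0.59315922 0.19513295 0.06098464] [0.0062117  0.00018847 0.00032557]
```

Emit:
play_rows(
  steps=[
    [[0, 0.0012, 0.015, 0], [0, 0, 0.015, 0], [0, 0, 0.01, 0], [0, 0, 0.005, 0], [0, 0, 0.002, 0]],
  ],
  squeeze=120,
)

```text
time: 14.62
ee_pos: [0.4493, 0.1977, 0.0374]
tcp_rot: [-180.0, -0.1, 179.0]
wrist_force: [0.2, 0.9, -0.3]
opening: 0.0147
grasp_force: 117.1
```

Emit:
play_rows(
  steps=[
    [[0, 0, 0, 0], [0, 0, 0, 0], [0, 0, 0, 0], [0, 0, 0, 0], [0, 0, 0, 0]],
  ],
)

```text
time: 15.03
ee_pos: [0.45, 0.198, 0.0387]
tcp_rot: [180.0, 0.0, 179.0]
wrist_force: [0.3, 1.0, -0.9]
opening: 0.0143
grasp_force: 117.1
```

Emit:
play_rows(
  steps=[
    [[0, 0, 0.0005, 0], [0, 0, 0.0005, 0], [0, 0, 0, 0], [0, 0, 0, 0], [0, 0, 0, 0]],
  ],
)

```text
time: 15.45
ee_pos: [0.4498, 0.1979, 0.0373]
tcp_rot: [-180.0, -0.0, 179.0]
wrist_force: [0.1, 0.6, -0.9]
opening: 0.0148
grasp_force: 117.1
```

Emit:
play_rows(
  steps=[
    [[0, 0, 0.0005, 0], [0, 0, 0, 0], [0, 0, 0, 0], [0, 0, 0, 0], [0, 0, 0, 0]],
  ],
)

```text
time: 15.87
ee_pos: [0.4497, 0.1979, 0.0368]
tcp_rot: [180.0, -0.0, 179.0]
wrist_force: [-0.1, 0.2, -0.4]
opening: 0.0147
grasp_force: 117.1
```

Run:
```python
from workcell import bot
import pickle
from sub import *
c=bot.camera("top"); pickle.dump(c,open("c5.pkl","wb"))
o=bot.get_obs(); print(o["time"],o["ee_pos"],o["tcp_rot"],o["wrist_force"],o["torque"])
c["img"]=c["img"]
for z in (.033,.036):
    k,*r=blade(c,range(238,262),221,z); print("blade",np.polyval(k,.553),r)
a=cv2.resize(c["img"][190:290,185:265],None,fx=6,fy=6,interpolation=cv2.INTER_CUBIC); cv2.imwrite("pics/c5.png",a)
```

```text
15.9167 [0.44976805 0.19793898 0.03680696] [1.79999529e+02 1.39051294e-03 1.79037856e+02] [ 0.35802791  0.1507666  -1.13926596] [-0.01988642  0.03859094  0.01495995]Traceback (most recent call last):
  File "<stdin>", line 8, in <module>
  File "sub.py", line 17, in blade
    P=np.array(P); k=np.polyfit(P[:,0],P[:,1],1); res=P[:,1]-np.polyval(k,P[:,0])
                                ~^^^^^
IndexError: too many indices for array: array is 1-dimensional, but 2 were indexed
```

Emit:
play_rows(
  steps=[
    [[0, 0, 0.0006, 0], [0, 0, 0, 0], [0, 0, 0, 0], [0, 0, 0, 0], [0, 0, 0, 0]],
  ],
)

```text
time: 16.33
ee_pos: [0.4497, 0.1979, 0.0362]
tcp_rot: [-180.0, -0.0, 179.0]
wrist_force: [-0.2, 0.2, -0.3]
opening: 0.0148
grasp_force: 117.1
```

Emit:
play_rows(
  steps=[
    [[0, 0, 0.0006, 0], [0, 0, 0, 0], [0, 0, 0, 0], [0, 0, 0, 0], [0, 0, 0, 0]],
  ],
)

```text
time: 16.75
ee_pos: [0.4498, 0.198, 0.036]
tcp_rot: [180.0, 0.0, 179.0]
wrist_force: [-2.0, -0.7, 5.3]
opening: 0.0147
grasp_force: 118.4
```

Run:
```python
import pickle
from sub import *
c=pickle.load(open("c5.pkl","rb"))
print(c["img"].mean(2)[245,205:250].astype(int))
a=cv2.resize(c["img"][190:290,185:265],None,fx=6,fy=6,interpolation=cv2.INTER_CUBIC); cv2.imwrite("pics/c5.png",a)
try: k,*r=blade(c,range(238,258),226,.033,half=5,out=2); print("blade",np.polyval(k,.553),r)
except Exception as e: print(e)
```

```text
[165 166 165 166 168 167 166 165 169 169 171 168 167 167 169 157 137 137
 136 135 132 134 136 136 125 110 113 137 166 166 166 168 168 167 165 164
 167 168 167 167 167 166 168 168 168]
blade 0.19402209362112255 [np.float64(1.4245282564040485), np.float64(0.027713315654913827), np.float64(0.0005365842251518372), 20]
```

View pics/c5.png

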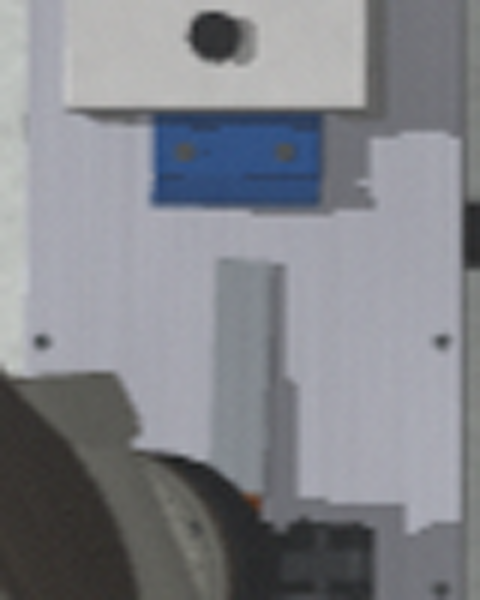

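The crop shows the blade's tip centred at (243,260) in crop pixels, just short of the plate's front edge, which runs 151–322 at row 206. The dark strip to its right is its shadow.

Run:
```python
import pickle
from h import *
from scipy.ndimage import map_coordinates
c=pickle.load(open("c5.pkl","rb")); im=c["img"].astype(float); g=im.mean(2)
P=[]
for v in range(236,268):
    r=g[v]; e=[]
    # left: deck->blade mid-level
    mid=(r[210:216].mean()+r[223:226].mean())/2
    for u in range(216,224):
        if r[u]>=mid>r[u+1]: e.append(u+(r[u]-mid)/(r[u]-r[u+1])); break
    if not e: continue
    thick=lambda x:.002+.075*max(0,.5555-x)
    p=onz(c,e[0],v,.034); p=onz(c,e[0],v,.030+thick(p[0])); P.append(p[:2]-[0,.010])
P=np.array(P); k=np.polyfit(P[:,0],P[:,1],1); r=P[:,1]-np.polyval(k,P[:,0])
print("yaw",np.degrees(np.arctan(k[0])),"y@.555",np.polyval(k,.555),"y@.593",np.polyval(k,.593),r.std(),len(P))
col=g[225:245,223:228].mean(1); print("tip rows",dict(zip(range(225,245),col.astype(int))))
for v in (232,233): print(onz(c,225,v,.032))
```

```text
yaw -1.3912427462677677 y@.555 0.1962226669665965 y@.593 0.19529977844838015 0.00019483469218441947 29
tip rows {225: np.int64(155), 226: np.int64(168), 227: np.int64(168), 228: np.int64(167), 229: np.int64(168), 230: np.int64(168), 231: np.int64(167), 232: np.int64(164), 233: np.int64(143), 234: np.int64(135), 235: np.int64(135), 236: np.int64(135), 237: np.int64(136), 238: np.int64(135), 239: np.int64(135), 240: np.int64(136), 241: np.int64(136), 242: np.int64(136), 243: np.int64(136), 244: np.int64(136)}
[0.55827952 0.19646021 0.032     ]
[0.55609624 0.19648299 0.032     ]
```

Emit:
play_rows(
  steps=[
    [[-0.002, 0, -0.0003, 0], [-0.006, 0, 0, 0], [-0.006, 0, 0, 0], [-0.006, 0, 0, 0], [-0.004, 0, 0, 0]],
  ],
)

```text
time: 17.17
ee_pos: [0.4745, 0.1976, 0.036]
tcp_rot: [180.0, -0.0, 179.0]
wrist_force: [-5.4, 0.1, 6.5]
opening: 0.0145
grasp_force: 118.3
```

Emit:
play_rows(
  steps=[
    [[-0.002, 0, 0, 0], [-0.002, 0, 0, 0], [-0.002, 0, 0, 0], [-0.002, 0, 0, 0], [-0.002, 0, 0, 0]],
  ],
)

```text
time: 17.58
ee_pos: [0.4841, 0.1974, 0.036]
tcp_rot: [180.0, -0.0, 179.0]
wrist_force: [-5.3, -0.7, 6.2]
opening: 0.0145
grasp_force: 118.3
```

Emit:
play_rows(
  steps=[
    [[-0.002, 0, 0, 0], [-0.002, 0, 0, 0], [-0.002, 0, 0, 0], [-0.002, 0, 0, 0], [-0.002, 0, 0, 0]],
  ],
)

```text
time: 18.0
ee_pos: [0.4941, 0.1972, 0.036]
tcp_rot: [180.0, -0.0, 179.0]
wrist_force: [-4.7, -0.4, 6.2]
opening: 0.0149
grasp_force: 118.3
```

Run:
```python
from workcell import bot
o=bot.get_obs(); print(o["time"],o["ee_pos"],o["tcp_rot"],o["wrist_force"],o["torque"])
```

```text
18.0 [0.49413444 0.19720835 0.03601031] [ 1.79991091e+02 -2.25539265e-02  1.79034013e+02] [-4.70549262 -0.38216642  6.2050901 ] [ 0.02110698  0.82892592 -0.04997716]
```

Emit:
play_rows(
  steps=[
    [[-0.001, 0, -0.0004, 0], [-0.002, 0, 0, 0], [-0.002, 0, 0, 0], [-0.002, 0, 0, 0], [-0.002, 0, 0, 0]],
  ],
)

```text
time: 18.42
ee_pos: [0.5031, 0.197, 0.036]
tcp_rot: [-180.0, -0.0, 179.0]
wrist_force: [0.4, 0.3, -0.2]
opening: 0.0148
grasp_force: 117.9
```

Emit:
play_rows(
  steps=[
    [[-0.001, 0, 0, 0], [-0.001, 0, 0, 0], [-0.001, 0, 0, 0], [-0.001, 0, 0, 0], [-0.001, 0, 0, 0]],
  ],
)

```text
time: 18.83
ee_pos: [0.5078, 0.197, 0.0362]
tcp_rot: [-180.0, -0.0, 179.0]
wrist_force: [-1.3, -0.5, -0.9]
opening: 0.0148
grasp_force: 117.8
```

Emit:
play_rows(
  steps=[
    [[-0.001, 0, 0.0001, 0], [-0.001, 0, 0, 0], [-0.001, 0, 0, 0], [-0.001, 0, 0, 0], [-0.001, 0, 0, 0]],
  ],
)

```text
time: 19.25
ee_pos: [0.5128, 0.1969, 0.0362]
tcp_rot: [-180.0, 0.0, 179.0]
wrist_force: [0.6, 0.5, -0.2]
opening: 0.0148
grasp_force: 117.8
```

Emit:
play_rows(
  steps=[
    [[-0.001, 0, 0, 0], [-0.001, 0, 0, 0], [-0.001, 0, 0, 0], [-0.001, 0, 0, 0], [-0.001, 0, 0, 0]],
  ],
)

```text
time: 19.67
ee_pos: [0.5178, 0.1968, 0.0362]
tcp_rot: [-180.0, -0.0, 179.0]
wrist_force: [0.3, 0.1, -0.9]
opening: 0.0148
grasp_force: 117.8
```

Emit:
play_rows(
  steps=[
    [[-0.001, 0, 0.0002, 0], [-0.001, 0, 0, 0], [-0.001, 0, 0, 0], [-0.001, 0, 0, 0], [0, 0, 0, 0]],
  ],
)

```text
time: 20.08
ee_pos: [0.522, 0.1967, 0.036]
tcp_rot: [180.0, 0.0, 179.0]
wrist_force: [0.9, 0.9, -0.5]
opening: 0.0145
grasp_force: 117.8
```

Emit:
play_rows(
  steps=[
    [[-0.001, 0, 0, 0], [-0.001, 0, 0, 0], [-0.001, 0, 0, 0], [-0.001, 0, 0, 0], [0, 0, 0, 0]],
  ],
)

```text
time: 20.5
ee_pos: [0.526, 0.1967, 0.036]
tcp_rot: [180.0, 0.0, 179.0]
wrist_force: [0.4, -0.7, -0.3]
opening: 0.0147
grasp_force: 117.8
```

Emit:
play_rows(
  steps=[
    [[-0.001, 0, 0, 0], [-0.001, 0, 0, 0], [-0.001, 0, 0, 0], [-0.001, 0, 0, 0], [0, 0, 0, 0]],
  ],
)

```text
time: 20.92
ee_pos: [0.5298, 0.1966, 0.036]
tcp_rot: [180.0, -0.0, 179.0]
wrist_force: [-1.9, 0.5, 0.6]
opening: 0.0149
grasp_force: 117.9
```

Emit:
play_rows(
  steps=[
    [[-0.001, 0, 0, 0], [-0.001, 0, 0, 0], [-0.001, 0, 0, 0], [-0.001, 0, 0, 0], [0, 0, 0, 0]],
  ],
)

```text
time: 21.33
ee_pos: [0.5332, 0.1965, 0.036]
tcp_rot: [-180.0, -0.1, 179.0]
wrist_force: [-4.8, -0.4, 3.9]
opening: 0.0146
grasp_force: 117.9
```

Emit:
play_rows(
  steps=[
    [[-0.001, 0, -0.0002, 0], [-0.001, 0, 0, 0], [-0.001, 0, 0, 0], [0, 0, 0, 0], [0, 0, 0, 0]],
  ],
)

```text
time: 21.75
ee_pos: [0.536, 0.1965, 0.036]
tcp_rot: [-180.0, -0.1, 179.1]
wrist_force: [-6.1, -0.1, 2.5]
opening: 0.0152
grasp_force: 117.9
```

Run:
```python
from workcell import bot
o=bot.get_obs(); print(o["time"],o["ee_pos"],o["tcp_rot"],o["wrist_force"],o["torque"])
```

```text
21.75 [0.53602372 0.19646121 0.03601639] [-1.79992634e+02 -9.04691611e-02  1.79051265e+02] [-6.10759566 -0.06728897  2.51709074] [0.00873214 0.88398083 0.02339465]
```

```bash
cat > lift.py <<'E'
import pickle
from h import *
def prof(c):
    im=c["img"].astype(float); return im[:,:,0]-im[:,:,2]   # blueness
def edge(c,cols,r0,show=False):
    """lower edge row of the blue rear face in each column, mid-level crossing of blueness"""
    b=prof(c); out=[]
    for u in cols:
        col=b[:,u]; rows=np.arange(r0,r0+40); s=col[rows]; 
        hi=s.max(); i=int(np.argmax(s)); lo=np.median(s[-4:]); 
        idx=[k for k in range(len(s)-1) if s[k]>hi*.6]; k=idx[-1]; mid=(hi*0+np.median(s[max(0,k-4):k])+s[k+3:k+6].mean())/2
        e=np.nan
        for j in range(k-3,k+4):
            if s[j]>=mid>s[j+1]: e=rows[j]+(s[j]-mid)/(s[j]-s[j+1])
        out.append(e)
    return np.array(out)
E
python3 - <<'E'
from workcell import bot
from lift import *
ref=[pickle.load(open("c4.pkl","rb"))["scene"],pickle.load(open("c0.pkl","rb"))["scene"]]
cur=[bot.camera("scene") for _ in range(3)]; pickle.dump(cur[0],open("s1.pkl","wb"))
cols=range(355,383)
E=[edge(c,cols,325) for c in ref+cur]
print(np.round(E[0],1))
p=np.array([.649,.194,.036]); print("px/mm",proj(ref[0],p+[0,0,.001])-proj(ref[0],p), proj(ref[0],p))
for e in E[1:]: d=e-E[0]; print(np.nanmedian(d),np.nanmean(d),np.nanstd(d))
b0=prof(ref[0]); print(b0[335:365,365].astype(int),prof(cur[0])[335:365,365].astype(int))
print([ (c["xyz"]-ref[0]["xyz"]).round(5) for c in cur[:1]])
E
```

```text
lift.py:11: RuntimeWarning: Mean of empty slice.
  idx=[k for k in range(len(s)-1) if s[k]>hi*.6]; k=idx[-1]; mid=(hi*0+np.median(s[max(0,k-4):k])+s[k+3:k+6].mean())/2
  ret = ret.dtype.type(ret / rcount)
Traceback (most recent call last):
  File "lift.py", line 14, in edge
    if s[j]>=mid>s[j+1]: e=rows[j]+(s[j]-mid)/(s[j]-s[j+1])
       ~^^^
IndexError: index 40 is out of bounds for axis 0 with size 40
```

```bash
cat > lift.py <<'E'
import pickle
from h import *
def bluepx(c):
    im=c["img"].astype(float); b=im[:,:,0]-im[:,:,2]
    m=np.zeros(b.shape,np.uint8); m[325:375,345:390]=(b[325:375,345:390]>30)
    n,l,s,ce=cv2.connectedComponentsWithStats(m); i=1+np.argmax(s[1:,4])
    return s[i],(l==i), b
E
python3 - <<'E'
from workcell import bot
from lift import *
ref=[pickle.load(open("c0.pkl","rb"))["scene"],pickle.load(open("c4.pkl","rb"))["scene"]]
cur=[bot.camera("scene") for _ in range(2)]; pickle.dump(cur[0],open("s1.pkl","wb"))
p=np.array([.649,.194,.036]); print("px/mm",proj(ref[0],p+[0,0,.001])-proj(ref[0],p), proj(ref[0],p))
M=[]
for c in ref+cur:
    s,l,b=bluepx(c); M.append(l)
    sl=slice(358,378); lo=[np.flatnonzero(l[:,u])[-1] for u in range(358,378)]; hi=[np.flatnonzero(l[:,u])[0] for u in range(358,378)]
    print(s,"low mean",np.mean(lo),"top mean",np.mean(hi),"blue mean",b[l].mean())
E
```

```text
px/mm [ 0.05143555 -0.48648776] [365.26617808 352.84878242]
[352 337  33  27 309] low mean 353.15 top mean 344.3 blue mean 56.45307443365696
[352 337  34  27 316] low mean 353.35 top mean 344.3 blue mean 59.24367088607595
[352 336  34  28 309] low mean 353.05 top mean 344.3 blue mean 59.262135922330096
[352 336  34  28 310] low mean 353.1 top mean 344.3 blue mean 59.18387096774194
```

Emit:
play_rows(
  steps=[
    [[-0.001, 0, 0, 0], [-0.001, 0, 0, 0], [-0.001, 0, 0, 0], [0, 0, 0, 0], [0, 0, 0, 0]],
  ],
)

```text
time: 22.42
ee_pos: [0.5387, 0.1964, 0.036]
tcp_rot: [-180.0, -0.1, 179.1]
wrist_force: [-7.4, 0.1, 4.2]
opening: 0.0145
grasp_force: 117.9
```

Emit:
play_rows(
  steps=[
    [[-0.001, 0, 0, 0], [-0.001, 0, 0, 0], [-0.001, 0, 0, 0], [0, 0, 0, 0], [0, 0, 0, 0]],
  ],
)

```text
time: 22.83
ee_pos: [0.5415, 0.1964, 0.036]
tcp_rot: [-180.0, -0.1, 179.1]
wrist_force: [-8.9, -1.0, 5.6]
opening: 0.0146
grasp_force: 118.0
```

```bash
cat >> lift.py <<'E'
def low(c):
    b=c["img"].astype(float); b=b[:,:,0]-b[:,:,2]; s,l,_=bluepx(c); out=[]
    for u in range(354,384):
        k=np.flatnonzero(l[:,u]); 
        if len(k)==0: out.append(np.nan); continue
        k=k[-1]; a,d=b[k,u],b[k+1,u]; out.append(k+(a-30)/(a-d))
    return np.array(out)
E
python3 - <<'E'
from workcell import bot
from lift import *
cur=[bot.camera("scene") for _ in range(4)]
o=bot.get_obs(); print(o["time"],o["ee_pos"],o["tcp_rot"],o["wrist_force"],o["torque"])
L=[low(c) for c in [pickle.load(open("c0.pkl","rb"))["scene"],pickle.load(open("c4.pkl","rb"))["scene"],pickle.load(open("s1.pkl","rb"))]+cur]
for l in L[1:]: d=l-L[0]; print(np.nanmedian(d).round(3),np.nanmean(d).round(3),np.nanstd(d).round(2))
pickle.dump(cur,open("s2.pkl","wb"))
b=cur[0]["img"].astype(int); b=b[:,:,0]-b[:,:,2]; print(b[340:362,366])
E
```

```text
23.0333 [0.54146564 0.19635976 0.03601692] [-1.79990561e+02 -1.47136975e-01  1.79058235e+02] [-9.94179868 -0.50157275  4.24491927] [0.0143489  1.43154701 0.08477265]
0.078 0.075 0.02
-0.173 -0.163 0.12
-0.325 -0.324 0.13
-0.322 -0.32 0.13
-0.302 -0.316 0.13
-0.286 -0.321 0.13
[ 1  3  8 38 62 65 67 65 66 66 65 63 44 18  9  8  8  7  7  8  9  9]
```

Emit:
play_rows(
  steps=[
    [[-0.001, 0, 0, 0], [-0.001, 0, 0, 0], [-0.0005, 0, 0, 0], [0, 0, 0, 0], [0, 0, 0, 0]],
  ],
)

```text
time: 23.45
ee_pos: [0.5437, 0.1963, 0.036]
tcp_rot: [-180.0, -0.2, 179.1]
wrist_force: [-11.9, -0.5, 5.9]
opening: 0.0147
grasp_force: 118.1
```

Emit:
play_rows(
  steps=[
    [[0, 0, 0, 0], [0, 0, 0, 0], [0, 0, 0, 0], [0, 0, 0, 0], [0, 0, 0, 0]],
  ],
)

```text
time: 23.87
ee_pos: [0.5437, 0.1963, 0.036]
tcp_rot: [-180.0, -0.2, 179.1]
wrist_force: [-12.2, -0.3, 5.9]
opening: 0.0147
grasp_force: 118.1
```

Run:
```python
from workcell import bot
from lift import *
cur=[bot.camera("scene") for _ in range(3)]; t=bot.camera("top"); pickle.dump(t,open("t6.pkl","wb"))
o=bot.get_obs(); print(o["time"],o["ee_pos"],o["tcp_rot"],o["wrist_force"],o["torque"])
ref=pickle.load(open("c4.pkl","rb"))["scene"]; L0=low(ref); n=lambda c:bluepx(c)
for c in [pickle.load(open("c0.pkl","rb"))["scene"],pickle.load(open("s1.pkl","rb")),pickle.load(open("s2.pkl","rb"))[0]]+cur:
    d=(low(c)-L0)/-.4865; s,l,b=bluepx(c); print("lift mm",np.nanmean(d).round(3),np.nanmedian(d).round(3),np.median(b[l]))
a=cv2.resize(t["img"][190:290,185:265],None,fx=6,fy=6,interpolation=cv2.INTER_CUBIC); cv2.imwrite("pics/t6.png",a)
```

```text
24.0667 [0.54364635 0.19635507 0.03601466] [-179.99021443   -0.18065893  179.06891209] [-11.20485879  -0.21290503   5.72754083] [ 0.08292363  1.77351077 -0.03234961]
lift mm 0.155 0.161 60.0
lift mm 0.489 0.471 64.0
lift mm 0.82 0.817 64.0
lift mm 0.967 0.979 64.0
lift mm 0.977 0.979 64.0
lift mm 0.971 0.951 64.0
```

View pics/t6.png

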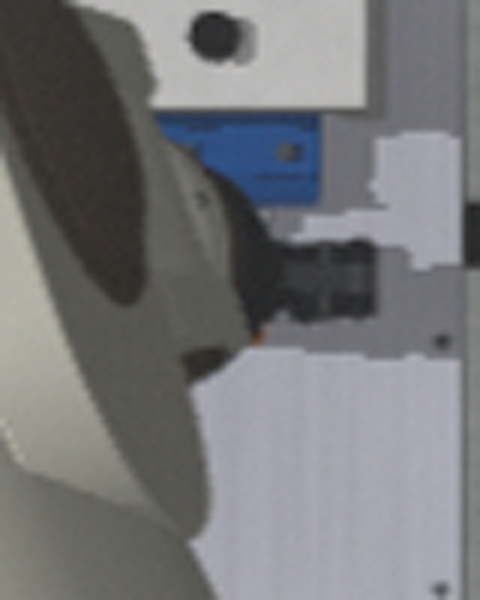

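The view shows the gauge under the plate, with the arm covering the blade. The picture gives a lift of about 0.97 mm, the 11–12 N drag implies about 0.9 mm, and the two agree.

```bash
python3 -c "
from workcell import bot
print(bot.job_done())"
```

```text
the job is handed in; nothing more can be done
None
```

I laid the bar flat and lengthwise in the empty bay, then pushed the gauge into the middle of the gap until it lifted the blue plate by an estimated 0.9–1.0 mm. I handed the job in at about 24 s with the gauge still gripped there (result not reported).

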